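Find a selector valve's index notch by feel and lock it

ROBOT

A 6-joint arm with a two-finger parallel gripper is mounted at the origin on a cart in front of the work surface, level with it; the furniture and walls round the work are solid. World frame = base frame: x ahead of the robot, y to its left, z up, the work surface at z = 0. Lengths are in m, angles in rad, forces in N, time in s.
With the tool pointing down it reaches from about 0.325 to 0.9 m from the base axis. Payload 3.5 kg.
Tool frame: the origin (TCP) lies midway between the tips of the shut fingers; the grasp point (between the pads) lies 19 mm behind it; z points along the fingers, y is the line along which they close (so a half turn about z gives the same grasp; the last joint's range is limited). The gripper opens to 85 mm and grips with 20 to 120 N. Pads are 22 mm wide; open, the fingers measure 114 mm over their backs; the gripper's body (76 mm by 85 mm) begins 54 mm behind the grasp point. The pads swing forward as they close: fully open they stand 13 mm farther back than shut.
Start: joints at [-1.263, 0.276, -0.026, 1.268, 0, 1.467], TCP at [0.25, -0.573, 0.231] pointing down, gripper open.
Joint ranges: [-3.12, 3.12], [-0.85, 1.88], [-1.08, 1.24], [-1.95, 2.15], [-1.57, 1.53], [-3.14, 3.14]. Speed limits (rad/s): [2.57, 2.57, 3.14, 3.14, 3.14, 3.14].

INTERFACE

Orientations are given as a unit quaternion [w, x, y, z].
In Python, from station import env gives the robot as it stands.
- The arm moves only by the tool send_rows, never from a script. Its argument "moves" is a list of rows, each a list of 5 numbers: the finger opening in m, from 0 to 0.0854, then the shift along the world's x, y, z in m, then the turn about the world's z in degrees. In form: [[gripper, dx, dy, dz, twist], ...]. A call has 1 to 10 rows; each row is the pose to reach, as a shift and turn from the pose commanded when the call began; what a row does not reach only later rows make up. A row lasts 1/12 s, in which the tool goes at most 41.7 mm and 7.16 degrees, less where a joint would pass 70% of its speed; a pose out of reach is approached as far as the arm can. A call with a gripper value outside its range is refused whole. The fingers move at their own pace and stop on an object; "newtons" is the grip in N (left out, the last holds). Time passes only in rows, so rows that repeat a pose let the fingers close. It gives the time, the measured TCP pose, the force, the opening and the grip force at its end, in the units of the state.
- env.sense(): the state, without advancing time (a new reading comes with each control period).
- env.get_image(name): name is "side" or "top" or "wrist"; returns (picture, depth): 480x640x3 uint8, red, green, blue; 480x640 float32, m along the optical axis (not along the pixel's ray), 0 where there is no reading.
- env.camera_params(name): a dict with "intrinsics" (3x3 intrinsics, pixels), "R" (3x3) and "t" (3): a world point X has camera coordinates R X + t; the wrist camera has in their place "T_tool_cam" (4x4, takes a point from camera to tool coordinates, whose origin is the TCP and whose axes are the flange's). Camera axes: x right, y down, z forward; pixel columns grow to the right and rows downward; lengths in m; the calibration is good to about 2 mm. A picture is of the moment at which its call begins: read the wrist's pose just before it. camera_params takes no time and is no camera call.
- env.sign_off(): hands the job in; it is judged then, once.
The state is a dict: "time": time; "q": joint angles; "joint_vel": joint speeds; "joint_efforts": joint torques, N m; "eef_pos": TCP position; "ee_rot": TCP orientation; "wrist_force": force on the tool from outside, world axes, zero at the start; "moment": the same for the moment, N m; "opening": finger opening in m; "grip_force": force on a finger pad.
Only numpy, scipy, OpenCV 4.12 (cv2) and the standard library are available. Lean on these libraries where they do the work, as an engineer would, in place of code of your own. Each camera call takes 0.05 s, during which the arm holds its last target. There are 200 camera calls.

TASK

Lock the bench selector valve at its index position: slowly turn its black wing knob anticlockwise (seen from above) until you feel the hidden notch catch it, leave it sitting in that notch, then gently press the round steel lock plunger beside it until it is fully home. The plunger goes home only when the knob is in the notch; never force a plunger that is blocked, and leave the things around the valve where they are.

Things in the scene. Friction and masses are not known exactly. Their poses are not given: they have to be found in the camera images.
- selector_valve: Bench selector valve, fixed to the worktop: grey-painted metal block 104 (x) x 180 (y) x 40 mm high on a dark foot plate 120 x 210 x 8 mm, three port fittings on its +x side. Origin: centre of its underside, z up. On its deck (z 40 mm) stand the black wing knob (axis x 0, y +25) and the steel lock plunger (axis x 0, y -35 mm). The index notch inside cannot be seen
- selector_knob (a joint): Knob angle, rad, growing anticlockwise seen from above; 0 = wing along the valve's x axis. End stops at 0 and 1.6; starts at 0 to 0.15. Drags with about 0.05 to 0.15 N m. Its only notch lies somewhere from 0.5 to 1.2 rad, different every time, shown by nothing. It stays where it is left, except near the notch, may be turned back if overrun, and must not turn faster than 2 rad/s
- knob_top (a point): Centre of the knob's top face, 100 mm above the worktop. What is felt: a sprung ball drops into the notch. From about 0.1 rad before its centre the resisting torque dips below the running drag and reverses (the knob is pulled on, 0.15 to 0.3 N m); past the centre it climbs to 0.3 to 0.45 N m and lets go about 0.1 rad beyond. Let go within 0.07 rad of the centre, the knob centres itself
- knob_grip (a point): On the knob's axis, 87 mm above the worktop; turns with the knob, z up, x along the wing. The wing is a straight bar 50 long (x), 16 thick (y), 30 mm high, from 70 to 100 mm above the worktop; below it a neck of 22 mm diameter, then a round skirt of 54 mm diameter, 44 to 54 mm above the worktop. Grip the wing across its 16 mm thickness, fingers from above
- lock_plunger (a joint): How far the lock plunger is pressed down, m: 0 up (start), 0.012 fully home. Slides with about 3 N of friction, has no spring, stays where it is left. Out of the notch its pin is blocked by the index disc after about 4 mm; in the notch, to about 0.025 rad either side of the centre, it goes down all the way. A push of more than 25 N bends it
- plunger_top (a point): Centre of the top face of the plunger's round steel head, 22 mm diameter, 8 mm thick, 64 mm above the worktop when up, 52 mm when home; z up. The plunger is 60 mm from the knob's axis, and its top 36 mm below the knob's top
- small_bottle: Bystander: small white plastic bottle with a red screw cap, 40 mm diameter, 77 high, upright, loose, on the worktop beyond the valve. Origin: centre of its underside
- forceps: Bystander: flat steel forceps lying on the worktop in front of the valve, 14 x 129 x 10 mm, long axis y, loose. Origin: centre of its underside
- lab_timer: Bystander: square white bench timer lying face up, 62 x 62 x 18 mm, loose, beside the valve's plunger end. Origin: centre of its underside
- small_beaker: Bystander: small glass beaker, 46 mm diameter, 58 high, upright, loose, beside the valve's knob end. Origin: centre of its underside

How it is judged:
By the outcome, as a careful person would: the job done as asked, in the order asked, and still so for the second after the job is handed in, with the robot touching nothing.
It also fails if it takes over 64 s, if anything falls off the work surface, if the arm or the gripper's body presses on something with over 40 N, if the wrist force passes 120 N, or if a joint passes its speed limit or range.

## Working session

There is one attempt and no reset: what is moved stays moved. The work goes in short steps, Python scripts to look and compute and a tool call to move; the robot and the scene stay as the last step left them, time stands still between calls to the robot, and variables do not carry over. Pictures are saved under pics/ and viewed, at most 10 in all, crops included, and the job is handed in when it is done.

Besides the shell and the picture viewer there is one more tool, called after "Call:" as name(argument=value, ...) on one line, values as JSON. send_rows: Moves the arm, as the interface text tells. Its arguments: {"type":"object","properties":{"moves":{"type":"array"},"newtons":{"type":"number"}},"required":["moves"]}

```bash
mkdir -p pics; cat > h.py <<'E'
import numpy as np,cv2
from station import env
def snap(n,f):
    s=env.sense(); p,d=env.get_image(n); cv2.imwrite('pics/%s.png'%f,p[:,:,::-1]); np.savez('pics/%s.npz'%f,d=d,pos=s['eef_pos'],rot=s['ee_rot']); return s
def world(n,f,pix):
    from scipy.spatial.transform import Rotation as R
    z=np.load('pics/%s.npz'%f); c=env.camera_params(n); K=np.array(c['intrinsics']); out=[]
    for u,v in pix:
        w=z['d'][v-1:v+2,u-1:u+2]; w=w[w>0]; d=np.median(w) if len(w) else 0
        x=d*np.linalg.solve(K,[u,v,1])
        if n=='wrist':
            q=z['rot']; M=R.from_quat([q[1],q[2],q[3],q[0]]).as_matrix()
            T=np.array(c['T_tool_cam']); x=M@(T[:3,:3]@x+T[:3,3])+z['pos']
        else: x=np.array(c['R']).T@(x-np.array(c['t']))
        out.append(x.round(4))
    return np.array(out)
E
python3 -c "
from h import *
print(snap('top','t0'));snap('side','s0')"
```

```text
{'time': 0.0, 'q': array([-1.26339061e+00,  2.77153686e-01, -2.78855572e-02,  1.26801271e+00,
       -1.96294855e-05,  1.46738108e+00]), 'joint_vel': array([ 2.48283456e-04,  1.08000615e-03, -2.29096734e-04,  9.74911635e-05,
       -3.56348637e-04,  1.83066285e-03]), 'joint_efforts': array([-1.12186841e-03, -4.45511448e+01,  2.95199704e+01,  1.63983955e-02,
       -2.32717048e-04, -7.97397860e-06]), 'eef_pos': array([ 0.2493395 , -0.57225404,  0.23014466]), 'ee_rot': array([-1.12094993e-03,  9.78976717e-01,  2.03968909e-01, -1.24595680e-04]), 'wrist_force': array([-0.04374027,  0.30344366, -0.01138057]), 'moment': array([-0.03014933, -0.01404477,  0.0550939 ]), 'grip_force': 0.0, 'opening': 0.08557085447241876}
```

View pics/t0.png

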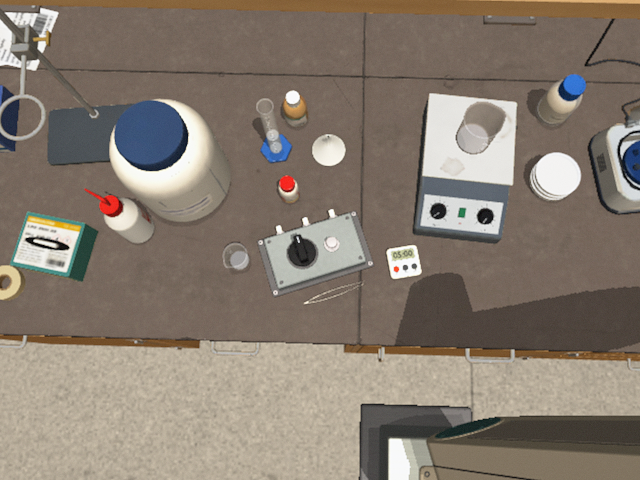

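View pics/s0.png

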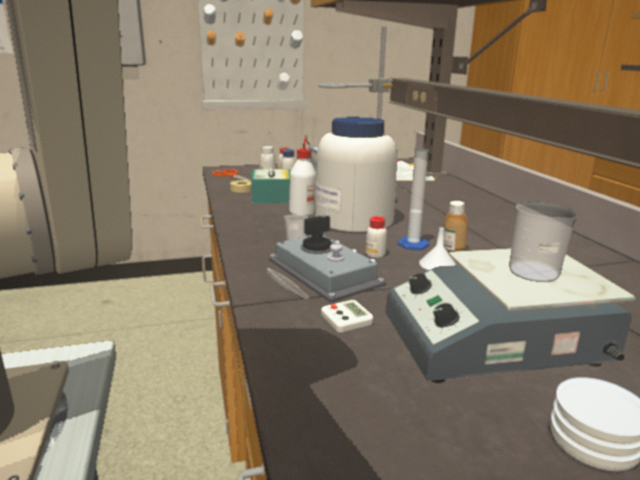

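The top view shows the valve with its knob at about (301,249) and its plunger at about (332,243). The beaker is at (236,258), the timer at (404,262), the bottle at (288,188) and the forceps at (333,293).

```bash
python3 -c "
from h import *
print(world('top','t0',[(299,240),(303,258),(301,249),(332,243),(264,243),(275,293),(371,263),(350,212),(236,258),(404,262),(288,183),(285,62),(300,20)]))
im=cv2.imread('pics/t0.png')[200:300,250:380];cv2.imwrite('pics/t0c.png',cv2.resize(im,None,fx=6,fy=6,interpolation=2))
z=np.load('pics/s0.npz')['d'];print(world('side','s0',[(600,110),(440,95),(317,225),(336,245)]))
"
```

```text
[[ 5.0250e-01  3.3860e-01  9.8700e-02]
 [ 4.6860e-01  3.2970e-01  9.9500e-02]
 [ 4.8530e-01  3.3400e-01  9.9900e-02]
 [ 5.0620e-01  2.7780e-01  6.4200e-02]
 [ 5.0820e-01  4.1130e-01  3.7600e-02]
 [ 4.1390e-01  3.8730e-01  1.2400e-02]
 [ 4.7940e-01  1.9990e-01  1.1300e-02]
 [ 5.8560e-01  2.4400e-01  2.6000e-03]
 [ 4.8360e-01  4.7060e-01  1.6000e-03]
 [ 4.8280e-01  1.3480e-01  1.4000e-02]
 [ 6.2020e-01  3.6650e-01  7.5500e-02]
 [ 9.2150e-01  3.9360e-01 -4.0000e-04]
 [ 1.0252e+00  3.6530e-01 -4.0000e-04]]
[[1.0013 0.2594 0.2907]
 [1.0022 0.8612 0.2655]
 [0.4902 0.3245 0.0872]
 [0.5124 0.277  0.0645]]
```

View pics/t0c.png

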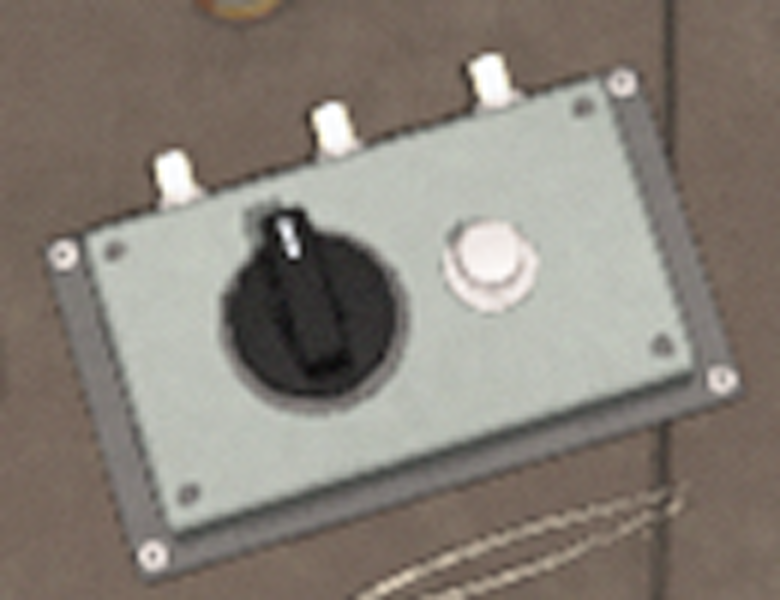

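Everything measured agrees with the given sizes: knob top about (0.485, 0.334, 0.100), plunger top (0.506, 0.278, 0.064), 60 mm apart, and the valve yawed about 17–20°. Joint 6's range calls for the half-turned grasp, so I need a twist of about +174° on the way.

Call:
send_rows(moves=[[0.085,0.01,0.04,0.01,7],[0.085,0.02,0.08,0.02,14],[0.085,0.03,0.12,0.02,21],[0.085,0.04,0.16,0.02,28],[0.085,0.05,0.2,0.02,35],[0.085,0.06,0.24,0.02,42],[0.085,0.07,0.28,0.02,49],[0.085,0.08,0.32,0.02,56],[0.085,0.09,0.36,0.02,63],[0.085,0.1,0.4,0.02,70]])

```text
time: 0.93
eef_pos: [0.3492, -0.1709, 0.251]
ee_rot: [-0.0, 0.683, 0.73, 0.0]
wrist_force: [0.7, -0.5, -0.1]
opening: 0.085
grip_force: 0.0
```

Call:
send_rows(moves=[[0.085,0.01,0.04,0,7],[0.085,0.02,0.08,0,14],[0.085,0.03,0.12,0,21],[0.085,0.04,0.16,0,28],[0.085,0.05,0.2,0,35],[0.085,0.06,0.24,0,42],[0.085,0.07,0.28,0,49],[0.085,0.08,0.32,0,56],[0.085,0.09,0.36,0,63],[0.085,0.1,0.4,0,70]])

```text
time: 1.77
eef_pos: [0.4491, 0.2292, 0.2509]
ee_rot: [-0.0, 0.14, 0.99, -0.0]
wrist_force: [1.0, -0.6, 0.2]
opening: 0.0849
grip_force: 0.0
```

Call:
send_rows(moves=[[0.085,0.01,0.03,0,7],[0.085,0.02,0.06,0,14],[0.085,0.035,0.105,0,21],[0.085,0.035,0.105,0,28],[0.085,0.035,0.105,0,35],[0.085,0.035,0.105,0,35],[0.085,0.035,0.105,0,35]])

```text
time: 2.35
eef_pos: [0.4842, 0.3319, 0.2506]
ee_rot: [-0.001, -0.16, 0.987, -0.0]
wrist_force: [0.5, -0.9, -0.4]
opening: 0.0854
grip_force: 0.0
```

```bash
python3 -c "
from h import *
s=snap('wrist','w0');print(s['eef_pos'],s['ee_rot'],s['q'],s['time'],s['wrist_force'],s['moment'])"
```

```text
[0.48416834 0.33192844 0.25064151] [-6.48006746e-04 -1.59691278e-01  9.87166759e-01 -2.58216269e-04] [ 4.90906654e-01  2.00889289e-01 -8.17464944e-02  1.28955401e+00
 -6.78661726e-05  1.70150803e-01] 2.35 [ 0.50330902 -0.93980207 -0.42185523] [-0.00195238  0.00968792  0.00045514]
```

View pics/w0.png

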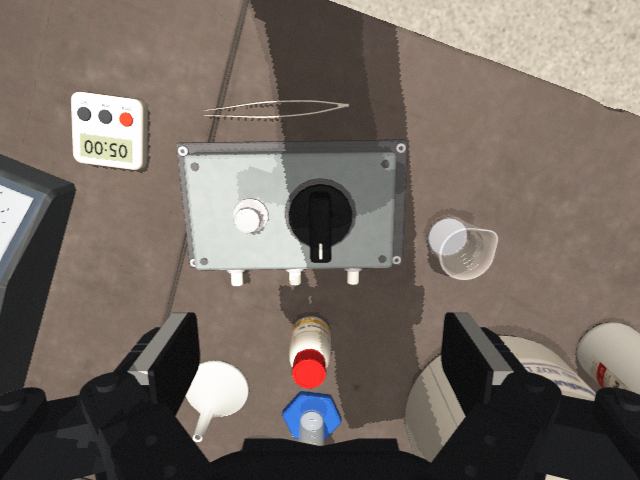

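The close view shows the wing upright on column 320, from row 192 to row 262, so the tool is already aligned with it. The plunger head is at about (248,217). The fingers sit clear of the bottle, beaker and valve.

```bash
python3 -c "
from h import *
z=np.load('pics/w0.npz')['d'];c=env.camera_params('wrist');print(np.array(c['T_tool_cam']).round(3))
import itertools
pix=[(u,v) for v in range(180,275,1) for u in range(285,355,1)]
P=world('wrist','w0',pix);m=(P[:,2]>.094)&(P[:,2]<.108);Q=P[m];r=cv2.minAreaRect(Q[:,:2].astype(np.float32)*1000);print(r,Q[:,2].mean(),m.sum())
pix=[(u,v) for v in range(190,245) for u in range(225,275)]
P=world('wrist','w0',pix);m=(P[:,2]>.058);Q=P[m];print(cv2.minEnclosingCircle(Q[:,:2].astype(np.float32)*1000),Q.mean(0))
"
```

```text
[[ 0.    -0.958 -0.286  0.073]
 [ 1.     0.001 -0.001  0.   ]
 [ 0.001 -0.286  0.958 -0.142]
 [ 0.     0.     0.     1.   ]]
((489.3254699707031, 333.5892333984375), (49.44234848022461, 16.044147491455078), 19.178831100463867) 0.0991938151494093 1439
((509.0980224609375, 277.22723388671875), 10.70186996459961) [0.50843966 0.27741397 0.06323706]
```

Two independent views agree. Knob axis (0.489, 0.3335), wing yaw about 19°; plunger (0.509, 0.277), 59.7 mm away. I'll descend with the fingers partly closed, since that clears the plunger, and then grip.

Call:
send_rows(moves=[[0.046,0.004,0.0015,-0.01,0.7],[0.046,0.004,0.0015,-0.04,0.7],[0.046,0.004,0.0015,-0.07,0.7],[0.046,0.004,0.0015,-0.1,0.7],[0.046,0.004,0.0015,-0.125,0.7],[0.046,0.004,0.0015,-0.145,0.7],[0.046,0.004,0.0015,-0.16,0.7],[0.046,0.004,0.0015,-0.172,0.7],[0.046,0.004,0.0015,-0.182,0.7],[0.046,0.004,0.0015,-0.182,0.7]])

```text
time: 3.23
eef_pos: [0.4872, 0.3323, 0.067]
ee_rot: [-0.002, -0.167, 0.986, -0.001]
wrist_force: [-0.7, 0.7, -0.5]
opening: 0.0457
grip_force: 0.0
```

```bash
python3 -c "
from h import *
snap('side','s1');im=cv2.imread('pics/s1.png')[160:310,230:430];cv2.imwrite('pics/s1c.png',cv2.resize(im,None,fx=4,fy=4,interpolation=2))"
```

```text
(no output)
```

View pics/s1c.png

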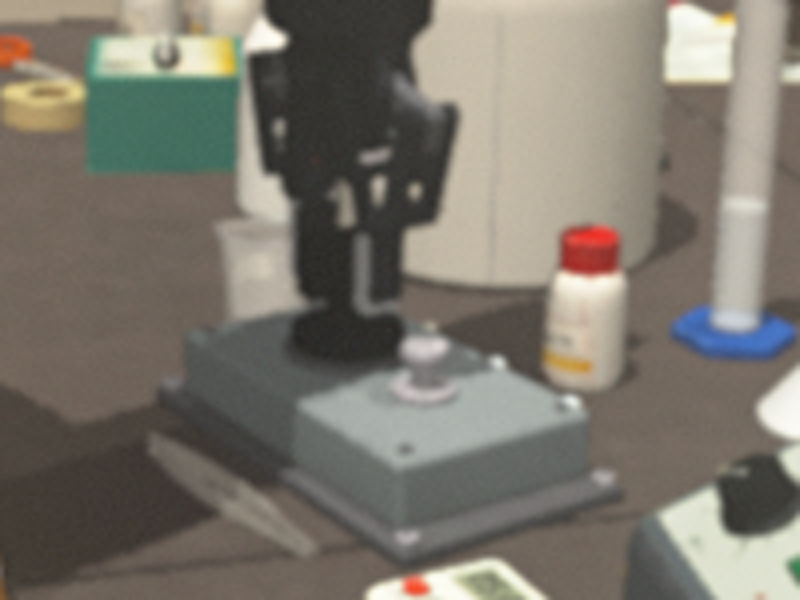

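The side view shows the fingers straddling the wing at about (350,270), clear of the plunger head at (425,350). Now I'll close on it.

Call:
send_rows(moves=[[0.03,0,0,0,0],[0.02,0,0,0,0],[0.012,0,0,0,0],[0.01,0,0,0,0],[0.01,0,0,0,0],[0.01,0,0,0,0]], newtons=40)

```text
time: 3.78
eef_pos: [0.4898, 0.3337, 0.0708]
ee_rot: [0.001, -0.167, 0.986, -0.0]
wrist_force: [1.0, -1.8, 6.5]
opening: 0.0184
grip_force: 39.4
```

```bash
cat > s.py <<'E'
from h import *
s=env.sense();q=s['ee_rot'];y=np.degrees(2*np.arctan2(q[2],q[1]))%360
print('t%.2f yaw %.2f Mz %.3f'%(s['time'],y,s['moment'][2]),'M',s['moment'].round(2),'F',s['wrist_force'].round(1),'op %.4f grip %.0f q6vel %.2f'%(s['opening'],s['grip_force'],s['joint_vel'][5]),s['eef_pos'].round(4),'tau6 %.3f'%s['joint_efforts'][5])
E
python3 s.py
```

```text
t3.78 yaw 199.22 Mz -0.028 M [-0.5  -0.04 -0.03] F [ 1.  -1.8  6.5] op 0.0184 grip 39 q6vel -0.00 [0.4898 0.3337 0.0708] tau6 -0.009
```

Call:
send_rows(moves=[[0.01,0,0,0,1],[0.01,0,0,0,2.5],[0.01,0,0,0,4],[0.01,0,0,0,5.5],[0.01,0,0,0,7],[0.01,0,0,0,8.5],[0.01,0,0,0,10]])

```text
time: 4.37
eef_pos: [0.4898, 0.3337, 0.0708]
ee_rot: [0.001, -0.252, 0.968, -0.0]
wrist_force: [0.6, -1.9, 6.1]
opening: 0.0184
grip_force: 39.4
```

```bash
python3 s.py
```

```text
t4.37 yaw 209.24 Mz -0.278 M [-0.41 -0.03 -0.28] F [ 0.6 -1.9  6.1] op 0.0184 grip 39 q6vel -0.31 [0.4898 0.3337 0.0708] tau6 -0.051
```

Call:
send_rows(moves=[[0.01,0,0,0,1.5],[0.01,0,0,0,3],[0.01,0,0,0,4.5],[0.01,0,0,0,6],[0.01,0,0,0,7.5],[0.01,0,0,0,9],[0.01,0,0,0,10]])

```text
time: 4.95
eef_pos: [0.4898, 0.3338, 0.0708]
ee_rot: [0.001, -0.336, 0.942, -0.0]
wrist_force: [-0.1, -2.2, 5.7]
opening: 0.0182
grip_force: 39.4
```

```bash
python3 s.py
```

```text
t4.95 yaw 219.24 Mz -0.270 M [-0.38  0.05 -0.27] F [-0.1 -2.2  5.7] op 0.0182 grip 39 q6vel -0.20 [0.4898 0.3338 0.0708] tau6 -0.161
```

Call:
send_rows(moves=[[0.01,0,0,0,1],[0.01,0,0,0,2],[0.01,0,0,0,3]])

```text
time: 5.2
eef_pos: [0.4898, 0.3338, 0.0708]
ee_rot: [0.001, -0.36, 0.933, -0.0]
wrist_force: [1.0, -1.1, 5.2]
opening: 0.0179
grip_force: 39.4
```

```bash
python3 s.py
```

```text
t5.20 yaw 222.23 Mz -0.241 M [-0.37  0.02 -0.24] F [ 1.  -1.1  5.2] op 0.0179 grip 39 q6vel -0.21 [0.4898 0.3338 0.0708] tau6 -0.094
```

Call:
send_rows(moves=[[0.01,0,0,0,1],[0.01,0,0,0,2],[0.01,0,0,0,3]])

```text
time: 5.45
eef_pos: [0.4898, 0.3338, 0.0708]
ee_rot: [0.001, -0.385, 0.923, -0.0]
wrist_force: [-0.7, -2.1, 5.5]
opening: 0.0188
grip_force: 39.4
```

```bash
python3 s.py
```

```text
t5.45 yaw 225.23 Mz -0.179 M [-0.37  0.04 -0.18] F [-0.7 -2.1  5.5] op 0.0188 grip 39 q6vel -0.21 [0.4898 0.3338 0.0708] tau6 -0.080
```

Call:
send_rows(moves=[[0.01,0,0,0,1],[0.01,0,0,0,2],[0.01,0,0,0,3]])

```text
time: 5.7
eef_pos: [0.4898, 0.3338, 0.0708]
ee_rot: [0.001, -0.409, 0.913, -0.0]
wrist_force: [-0.0, -1.5, 6.3]
opening: 0.018
grip_force: 39.4
```

```bash
python3 s.py
```

```text
t5.70 yaw 228.23 Mz -0.239 M [-0.36  0.04 -0.24] F [-0.  -1.5  6.3] op 0.0180 grip 39 q6vel -0.21 [0.4898 0.3338 0.0708] tau6 -0.104
```

Call:
send_rows(moves=[[0.01,0,0,0,1],[0.01,0,0,0,2],[0.01,0,0,0,3]])

```text
time: 5.95
eef_pos: [0.4898, 0.3338, 0.0708]
ee_rot: [0.001, -0.432, 0.902, -0.0]
wrist_force: [-0.1, -2.3, 6.8]
opening: 0.0184
grip_force: 39.4
```

```bash
python3 s.py
```

```text
t5.95 yaw 231.23 Mz -0.285 M [-0.38 -0.02 -0.29] F [-0.1 -2.3  6.8] op 0.0184 grip 39 q6vel -0.21 [0.4898 0.3338 0.0708] tau6 -0.110
```

Call:
send_rows(moves=[[0.01,0,0,0,1],[0.01,0,0,0,2],[0.01,0,0,0,3]])

```text
time: 6.2
eef_pos: [0.4898, 0.3338, 0.0708]
ee_rot: [0.001, -0.456, 0.89, -0.0]
wrist_force: [0.7, -2.7, 5.5]
opening: 0.0182
grip_force: 39.4
```

```bash
python3 s.py
```

```text
t6.20 yaw 234.23 Mz -0.243 M [-0.41 -0.03 -0.24] F [ 0.7 -2.7  5.5] op 0.0182 grip 39 q6vel -0.21 [0.4898 0.3338 0.0708] tau6 -0.081
```

Call:
send_rows(moves=[[0.01,0,0,0,1],[0.01,0,0,0,2],[0.01,0,0,0,3]])

```text
time: 6.45
eef_pos: [0.4898, 0.3338, 0.0708]
ee_rot: [0.001, -0.479, 0.878, -0.0]
wrist_force: [-0.0, -1.3, 6.3]
opening: 0.0183
grip_force: 39.4
```

```bash
python3 s.py
```

```text
t6.45 yaw 237.23 Mz -0.234 M [-0.4   0.02 -0.23] F [-0.  -1.3  6.3] op 0.0183 grip 39 q6vel -0.21 [0.4898 0.3338 0.0708] tau6 -0.092
```

Call:
send_rows(moves=[[0.01,0,0,0,1],[0.01,0,0,0,2],[0.01,0,0,0,3]])

```text
time: 6.7
eef_pos: [0.4898, 0.3338, 0.0708]
ee_rot: [0.001, -0.502, 0.865, -0.0]
wrist_force: [-0.1, -3.0, 5.9]
opening: 0.0183
grip_force: 39.4
```

```bash
python3 s.py
```

```text
t6.70 yaw 240.23 Mz -0.369 M [-0.41 -0.01 -0.37] F [-0.1 -3.   5.9] op 0.0183 grip 39 q6vel -0.21 [0.4898 0.3338 0.0708] tau6 -0.121
```

Call:
send_rows(moves=[[0.01,0,0,0,1],[0.01,0,0,0,2],[0.01,0,0,0,3]])

```text
time: 6.95
eef_pos: [0.4898, 0.3338, 0.0708]
ee_rot: [0.001, -0.524, 0.852, -0.0]
wrist_force: [0.5, -1.2, 6.4]
opening: 0.0189
grip_force: 39.4
```

```bash
python3 s.py
```

```text
t6.95 yaw 243.23 Mz -0.196 M [-0.41  0.04 -0.2 ] F [ 0.5 -1.2  6.4] op 0.0189 grip 39 q6vel -0.21 [0.4898 0.3338 0.0708] tau6 -0.079
```

Call:
send_rows(moves=[[0.01,0,0,0,1],[0.01,0,0,0,2],[0.01,0,0,0,3]])

```text
time: 7.2
eef_pos: [0.4897, 0.3338, 0.0708]
ee_rot: [0.001, -0.546, 0.838, -0.0]
wrist_force: [0.1, -1.5, 6.4]
opening: 0.0186
grip_force: 39.4
```

```bash
python3 s.py
```

```text
t7.20 yaw 246.24 Mz -0.079 M [-0.41 -0.01 -0.08] F [ 0.1 -1.5  6.4] op 0.0186 grip 39 q6vel -0.21 [0.4897 0.3338 0.0708] tau6 -0.016
```

The resistance is starting to dip, so I'll go on in finer steps.

Call:
send_rows(moves=[[0.01,0,0,0,0.7],[0.01,0,0,0,1.4],[0.01,0,0,0,1.4]])

```text
time: 7.45
eef_pos: [0.4897, 0.3338, 0.0708]
ee_rot: [0.001, -0.557, 0.831, -0.0]
wrist_force: [0.3, -2.9, 5.5]
opening: 0.0183
grip_force: 39.4
```

```bash
python3 s.py
```

```text
t7.45 yaw 247.64 Mz -0.024 M [-0.42  0.01 -0.02] F [ 0.3 -2.9  5.5] op 0.0183 grip 39 q6vel 0.01 [0.4897 0.3338 0.0708] tau6 -0.099
```

Call:
send_rows(moves=[[0.01,0,0,0,0.7],[0.01,0,0,0,1.4],[0.01,0,0,0,1.4]])

```text
time: 7.7
eef_pos: [0.4897, 0.3338, 0.0708]
ee_rot: [0.001, -0.567, 0.824, -0.0]
wrist_force: [-0.4, -1.7, 6.8]
opening: 0.0187
grip_force: 39.4
```

```bash
python3 s.py
```

```text
t7.70 yaw 249.05 Mz -0.023 M [-0.38  0.04 -0.02] F [-0.4 -1.7  6.8] op 0.0187 grip 39 q6vel 0.01 [0.4897 0.3338 0.0708] tau6 -0.069
```

Call:
send_rows(moves=[[0.01,0,0,0,0.7],[0.01,0,0,0,1.4],[0.01,0,0,0,1.4]])

```text
time: 7.95
eef_pos: [0.4897, 0.3338, 0.0708]
ee_rot: [0.001, -0.577, 0.817, -0.0]
wrist_force: [0.2, -2.3, 7.0]
opening: 0.0181
grip_force: 39.4
```

```bash
python3 s.py
```

```text
t7.95 yaw 250.43 Mz -0.137 M [-0.42  0.04 -0.14] F [ 0.2 -2.3  7. ] op 0.0181 grip 39 q6vel 0.01 [0.4897 0.3338 0.0708] tau6 -0.129
```

Call:
send_rows(moves=[[0.01,0,0,0,0.8],[0.01,0,0,0,1.6]])

```text
time: 8.12
eef_pos: [0.4897, 0.3338, 0.0708]
ee_rot: [0.001, -0.588, 0.809, -0.0]
wrist_force: [0.1, -2.1, 5.8]
opening: 0.0189
grip_force: 39.4
```

```bash
python3 s.py
```

```text
t8.12 yaw 252.01 Mz -0.295 M [-0.4   0.06 -0.29] F [ 0.1 -2.1  5.8] op 0.0189 grip 39 q6vel -0.16 [0.4897 0.3338 0.0708] tau6 -0.181
```

Call:
send_rows(moves=[[0.01,0,0,0,0.8],[0.01,0,0,0,1.6]])

```text
time: 8.28
eef_pos: [0.4898, 0.3338, 0.0708]
ee_rot: [0.001, -0.599, 0.801, -0.0]
wrist_force: [-0.1, -1.7, 5.9]
opening: 0.0182
grip_force: 39.4
```

```bash
python3 s.py
```

```text
t8.28 yaw 253.59 Mz -0.489 M [-0.37  0.05 -0.49] F [-0.1 -1.7  5.9] op 0.0182 grip 39 q6vel -0.16 [0.4898 0.3338 0.0708] tau6 -0.335
```

Call:
send_rows(moves=[[0.01,0,0,0,0.8],[0.01,0,0,0,1.6]])

```text
time: 8.45
eef_pos: [0.4898, 0.3338, 0.0708]
ee_rot: [0.001, -0.61, 0.792, -0.0]
wrist_force: [-0.7, -1.5, 5.5]
opening: 0.0184
grip_force: 39.4
```

```bash
python3 s.py
```

```text
t8.45 yaw 255.16 Mz -0.505 M [-0.35  0.04 -0.51] F [-0.7 -1.5  5.5] op 0.0184 grip 39 q6vel -0.16 [0.4898 0.3338 0.0708] tau6 -0.423
```

Call:
send_rows(moves=[[0.01,0,0,0,0.8],[0.01,0,0,0,1.6]])

```text
time: 8.62
eef_pos: [0.4898, 0.3338, 0.0708]
ee_rot: [0.001, -0.621, 0.784, -0.0]
wrist_force: [-0.3, -1.6, 6.0]
opening: 0.0182
grip_force: 39.4
```

```bash
python3 s.py
```

```text
t8.62 yaw 256.75 Mz -0.535 M [-0.34  0.07 -0.54] F [-0.3 -1.6  6. ] op 0.0182 grip 39 q6vel -0.17 [0.4898 0.3338 0.0708] tau6 -0.424
```

The notch is clear: the dip runs from 245° to 250°, and past about 251° the resistance climbs to −0.5 N m. The centre is near 251° tool yaw, so I'll turn back to it, let go gently and look.

Call:
send_rows(moves=[[0.01,0,0,0,-1],[0.01,0,0,0,-2],[0.01,0,0,0,-3],[0.01,0,0,0,-4],[0.01,0,0,0,-5],[0.01,0,0,0,-5.9],[0.01,0,0,0,-5.9],[0.01,0,0,0,-5.9]])

```text
time: 9.28
eef_pos: [0.4897, 0.3338, 0.0708]
ee_rot: [0.001, -0.58, 0.815, -0.001]
wrist_force: [0.2, -1.2, 6.6]
opening: 0.0184
grip_force: 39.4
```

```bash
python3 s.py
```

```text
t9.28 yaw 250.92 Mz 0.019 M [-0.42 -0.    0.02] F [ 0.2 -1.2  6.6] op 0.0184 grip 39 q6vel -0.00 [0.4897 0.3338 0.0708] tau6 -0.018
```

Call:
send_rows(moves=[[0.022,0,0,0,0],[0.026,0,0,0,0],[0.034,0,0,0,0],[0.046,0,0,0,0],[0.046,0,0,0,0],[0.046,0,0,0,0]])

```text
time: 9.78
eef_pos: [0.4883, 0.3335, 0.069]
ee_rot: [-0.0, -0.58, 0.814, 0.0]
wrist_force: [0.3, -0.3, -0.7]
opening: 0.0458
grip_force: 0.0
```

```bash
python3 s.py
```

```text
t9.78 yaw 250.94 Mz 0.031 M [-0.03 -0.03  0.03] F [ 0.3 -0.3 -0.7] op 0.0458 grip 0 q6vel 0.00 [0.4883 0.3335 0.069 ] tau6 0.000
```

Call:
send_rows(moves=[[0.046,0,0,0.02,0],[0.046,0,0,0.05,0],[0.046,0,0,0.08,0],[0.046,0,0,0.11,0],[0.046,0,0,0.14,0],[0.046,0,0,0.16,0],[0.046,0,0,0.182,0],[0.046,0,0,0.182,0],[0.046,0,0,0.182,0]])

```text
time: 10.53
eef_pos: [0.4895, 0.3341, 0.2528]
ee_rot: [0.002, -0.58, 0.814, -0.0]
wrist_force: [-0.0, 0.2, -0.5]
opening: 0.0463
grip_force: 0.0
```

```bash
python3 s.py; python3 -c "
from h import *
snap('wrist','w1')"
```

```text
t10.53 yaw 250.94 Mz -0.003 M [ 0.01 -0.04 -0.  ] F [-0.   0.2 -0.5] op 0.0463 grip 0 q6vel -0.00 [0.4895 0.3341 0.2528] tau6 -0.000
```

View pics/w1.png

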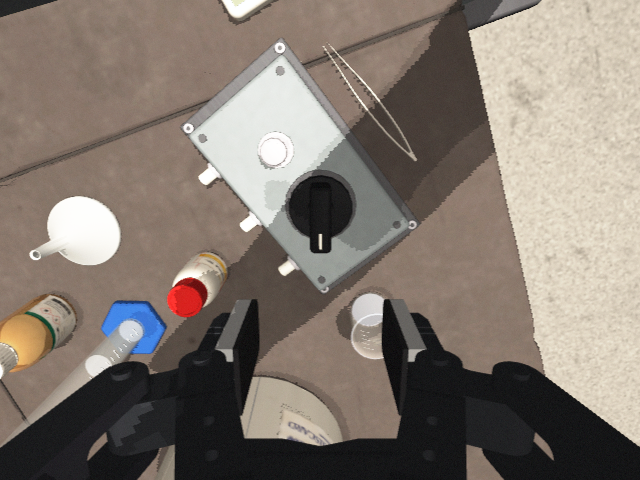

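The knob is now turned about 52°, with its wing upright on column 320 from row 183 to row 252. The plunger is at (274,150), and the bottle, beaker and forceps look untouched. I'll measure both once more.

```bash
python3 -c "
from h import *
pix=[(u,v) for v in range(165,265) for u in range(285,355)]
P=world('wrist','w1',pix);m=(P[:,2]>.094)&(P[:,2]<.108);print(cv2.minAreaRect(P[m][:,:2].astype(np.float32)*1000))
pix=[(u,v) for v in range(125,180) for u in range(248,300)]
P=world('wrist','w1',pix);m=(P[:,2]>.058);Q=P[m];print(cv2.minEnclosingCircle(Q[:,:2].astype(np.float32)*1000),Q.mean(0))
"
```

```text
((489.1417541503906, 333.2181701660156), (49.097076416015625, 15.836177825927734), 70.55217742919922)
((509.12664794921875, 276.8558654785156), 10.86762523651123) [0.50876722 0.27666822 0.06319018]
```

The wing sits at 70.6°, 51.4° from its start and consistent with the notch centre. Next I'll shut the fingers, turn them so their line clears the knob, and go above the plunger.

Call:
send_rows(moves=[[0.0,0.01,-0.03,0,7],[0.0,0.0195,-0.057,0,14],[0.0,0.0195,-0.057,0,21],[0.0,0.0195,-0.057,0,28],[0.0,0.0195,-0.057,0,35],[0.0,0.0195,-0.057,-0.03,38],[0.0,0.0195,-0.057,-0.06,38],[0.0,0.0195,-0.057,-0.09,38],[0.0,0.0195,-0.057,-0.12,38],[0.0,0.0195,-0.057,-0.14,38]])

```text
time: 11.42
eef_pos: [0.5045, 0.275, 0.106]
ee_rot: [0.003, 0.814, -0.581, -0.002]
wrist_force: [0.2, -0.0, 0.4]
opening: 0.0
grip_force: 0.0
```

Call:
send_rows(moves=[[0.0,0,0,-0.015,0],[0.0,0,0,-0.03,0],[0.0,0,0,-0.036,0],[0.0,0,0,-0.038,0],[0.0,0,0,-0.038,0],[0.0,0,0,-0.038,0]])

```text
time: 11.92
eef_pos: [0.5083, 0.2766, 0.0736]
ee_rot: [-0.0, 0.814, -0.581, 0.0]
wrist_force: [0.4, -0.1, -0.9]
opening: 0.0
grip_force: 0.0
```

```bash
python3 s.py; python3 -c "
from h import *
snap('side','s2');im=cv2.imread('pics/s2.png')[160:310,230:430];cv2.imwrite('pics/s2c.png',cv2.resize(im,None,fx=4,fy=4,interpolation=2))"
```

```text
t11.92 yaw 288.94 Mz 0.012 M [ 0.06 -0.01  0.01] F [ 0.4 -0.1 -0.9] op 0.0000 grip 0 q6vel 0.00 [0.5083 0.2766 0.0736] tau6 0.000
```

View pics/s2c.png

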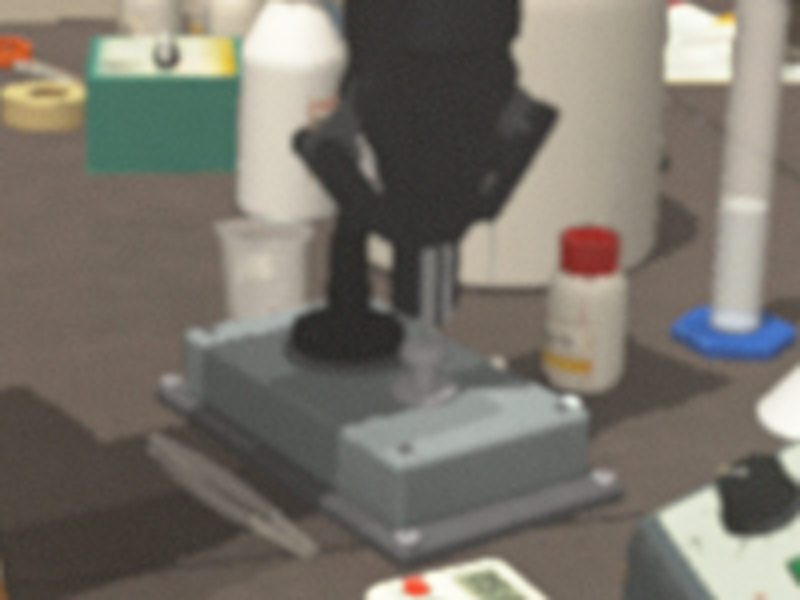

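The side view shows the shut fingers about 10 mm above the plunger head, near (425,335), and clear of the knob. I'll press in small steps and watch the force.

Call:
send_rows(moves=[[0.0,0,0,-0.002,0],[0.0,0,0,-0.004,0],[0.0,0,0,-0.006,0],[0.0,0,0,-0.007,0],[0.0,0,0,-0.008,0],[0.0,0,0,-0.009,0],[0.0,0,0,-0.01,0],[0.0,0,0,-0.011,0]])

```text
time: 12.63
eef_pos: [0.5081, 0.2765, 0.0625]
ee_rot: [0.0, 0.814, -0.581, 0.0]
wrist_force: [-1.4, -0.2, 2.7]
opening: -0.0
grip_force: 1.4
```

Call:
send_rows(moves=[[0.0,0,0,-0.0007,0],[0.0,0,0,-0.0014,0],[0.0,0,0,-0.002,0]])

```text
time: 12.88
eef_pos: [0.5081, 0.2765, 0.0604]
ee_rot: [-0.0, 0.814, -0.581, 0.0]
wrist_force: [-0.3, 0.4, 2.4]
opening: -0.0002
grip_force: 1.3
```

Call:
send_rows(moves=[[0.0,0,0,-0.0005,0],[0.0,0,0,-0.001,0]])

```text
time: 13.05
eef_pos: [0.5081, 0.2765, 0.0593]
ee_rot: [-0.0, 0.814, -0.581, 0.0]
wrist_force: [0.0, 0.4, 2.3]
opening: 0.0
grip_force: 1.3
```

Call:
send_rows(moves=[[0.0,0,0,-0.0005,0],[0.0,0,0,-0.001,0]])

```text
time: 13.22
eef_pos: [0.5081, 0.2765, 0.0583]
ee_rot: [-0.0, 0.814, -0.581, 0.0]
wrist_force: [-0.7, -0.8, 2.4]
opening: 0.0002
grip_force: 1.3
```

It has passed the 4 mm point at only about 3 N, so the pin is going into the notch. I'll carry on towards 52 mm.

Call:
send_rows(moves=[[0.0,0,0,-0.001,0],[0.0,0,0,-0.002,0],[0.0,0,0,-0.003,0],[0.0,0,0,-0.004,0]])

```text
time: 13.55
eef_pos: [0.5081, 0.2765, 0.0542]
ee_rot: [0.0, 0.814, -0.581, -0.0]
wrist_force: [-1.4, -0.4, 3.2]
opening: -0.0001
grip_force: 1.4
```

Call:
send_rows(moves=[[0.0,0,0,-0.0005,0],[0.0,0,0,-0.001,0]])

```text
time: 13.72
eef_pos: [0.5081, 0.2765, 0.0532]
ee_rot: [0.0, 0.814, -0.581, -0.0]
wrist_force: [-0.2, -0.1, 2.3]
opening: 0.0001
grip_force: 1.4
```

Call:
send_rows(moves=[[0.0,0,0,-0.0003,0],[0.0,0,0,-0.0005,0]])

```text
time: 13.88
eef_pos: [0.5081, 0.2765, 0.0528]
ee_rot: [0.0, 0.814, -0.581, 0.0]
wrist_force: [-0.7, 0.3, 2.3]
opening: 0.0002
grip_force: 1.3
```

Call:
send_rows(moves=[[0.0,0,0,-0.0003,0],[0.0,0,0,-0.0005,0]])

```text
time: 14.05
eef_pos: [0.5081, 0.2765, 0.0523]
ee_rot: [-0.0, 0.814, -0.581, 0.0]
wrist_force: [-1.7, -0.3, 2.4]
opening: 0.0001
grip_force: 1.3
```

Call:
send_rows(moves=[[0.0,0,0,-0.0003,0],[0.0,0,0,-0.0003,0]])

```text
time: 14.22
eef_pos: [0.5081, 0.2765, 0.0521]
ee_rot: [-0.0, 0.814, -0.581, 0.0]
wrist_force: [-1.0, -0.8, 3.2]
opening: -0.0
grip_force: 1.5
```

Call:
send_rows(moves=[[0.0,0,0,-0.0002,0],[0.0,0,0,-0.0003,0]])

```text
time: 14.38
eef_pos: [0.5081, 0.2765, 0.052]
ee_rot: [-0.0, 0.814, -0.581, 0.0]
wrist_force: [-1.2, -1.0, 5.7]
opening: -0.0
grip_force: 2.8
```

Call:
send_rows(moves=[[0.0,0,0,-0.0002,0],[0.0,0,0,-0.0002,0]])

```text
time: 14.55
eef_pos: [0.5081, 0.2765, 0.052]
ee_rot: [-0.0, 0.814, -0.581, 0.0]
wrist_force: [-1.8, -1.0, 5.3]
opening: 0.0002
grip_force: 3.0
```

Call:
send_rows(moves=[[0.0,0,0,-0.0003,0],[0.0,0,0,-0.0005,0],[0.0,0,0,-0.0005,0]])

```text
time: 14.8
eef_pos: [0.5081, 0.2765, 0.052]
ee_rot: [-0.0, 0.814, -0.581, 0.0]
wrist_force: [-3.5, -1.1, 8.5]
opening: -0.0003
grip_force: 4.4
```

Call:
send_rows(moves=[[0.0,0,0,-0.0003,0],[0.0,0,0,-0.0005,0],[0.0,0,0,-0.0005,0]])

```text
time: 15.05
eef_pos: [0.5082, 0.2765, 0.052]
ee_rot: [-0.0, 0.814, -0.581, 0.0]
wrist_force: [-4.7, -0.7, 11.1]
opening: 0.0003
grip_force: 5.8
```

It is firmly on its stop at 52 mm with 11 N. I'll lift off and check.

Call:
send_rows(moves=[[0.0,0,0,0.005,0],[0.0,0,0,0.02,0],[0.0,0,0,0.05,0],[0.0,0,0,0.09,0],[0.0,0,0,0.13,0],[0.0,0,0,0.17,0],[0.0,0,0,0.2,0],[0.0,0,0,0.2,0],[0.0,0,0,0.2,0]])

```text
time: 15.8
eef_pos: [0.5099, 0.2772, 0.253]
ee_rot: [-0.002, 0.814, -0.581, 0.002]
wrist_force: [-0.2, 1.0, -0.6]
opening: 0.0001
grip_force: 0.0
```

```bash
python3 s.py; python3 -c "
from h import *
snap('wrist','w2')"
```

```text
t15.80 yaw 288.94 Mz -0.035 M [-0.02  0.01 -0.03] F [-0.2  1.  -0.6] op 0.0001 grip 0 q6vel 0.00 [0.5099 0.2772 0.253 ] tau6 -0.000
```

View pics/w2.png

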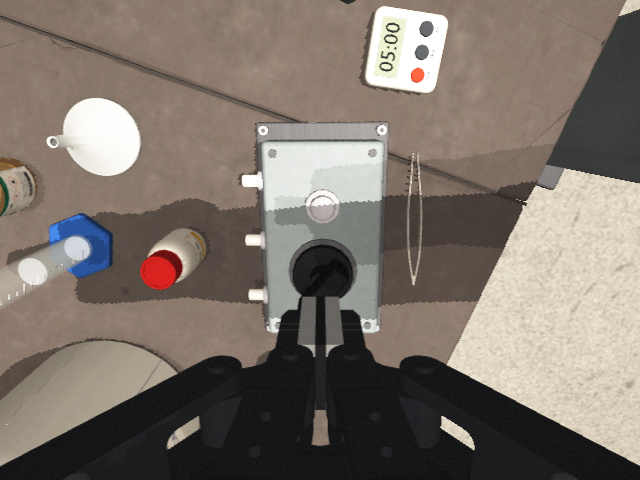

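The plunger head at (322,206) is now low on the deck, and the timer, forceps and bottle are in place. I'll check the head's height and hand in.

```bash
python3 -c "
from h import *
print(world('wrist','w2',[(322,203),(322,208),(300,180)]))
env.sign_off()"
```

```text
[[0.5111 0.2722 0.0519]
 [0.5097 0.2763 0.0514]
 [0.5347 0.2618 0.0394]]
the job is handed in; nothing more can be done
```

The knob is in its notch, about 51° anticlockwise of where it started, and the lock plunger is fully home at 52 mm, pressed with at most about 11 N; the timer, forceps and bottle were seen in place at the end, the beaker when last in view, and the job was handed in at about 16 s.

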